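# Weigh out a brass melting charge

## Task

Weigh out the metal for a melt: move brass bars from the dark mat to the scale's steel tray one at a time, until the scale's red needle rests in the green zone. Lay each bar flat, lengthwise square to the blue stop plate and beside the others, and slide it up to the stop until the sprung plate just gives, holding it there for a moment before letting go; push gently (3 to 4 N is right, 7 N is too much), and do not lean on the tray. Leave the bars you do not need on the mat, the crucible in its place on the tray, and everything else where it stands.

Things in the scene. Friction and masses are not known exactly. Their poses are not given: they have to be found in the camera images.
- bar_a_mid (a point): brass bar offcut, one of four; 16 mm high, the four are 12 to 22 mm wide and 28 to 52 mm long (each a different size, which one is not told). This point is its centre, 8 mm above its underside; x along its length, y across its width, z up. About 83 g, up to 5% more or less.
- bar_b_mid (a point): brass bar offcut, one of four; 16 mm high, the four are 12 to 22 mm wide and 28 to 52 mm long (each a different size, which one is not told). This point is its centre, 8 mm above its underside; x along its length, y across its width, z up. About 83 g, up to 5% more or less.
- bar_c_mid (a point): brass bar offcut, one of four; 16 mm high, the four are 12 to 22 mm wide and 28 to 52 mm long (each a different size, which one is not told). This point is its centre, 8 mm above its underside; x along its length, y across its width, z up. About 83 g, up to 5% more or less.
- bar_d_mid (a point): brass bar offcut, one of four; 16 mm high, the four are 12 to 22 mm wide and 28 to 52 mm long (each a different size, which one is not told). This point is its centre, 8 mm above its underside; x along its length, y across its width, z up. About 83 g, up to 5% more or less.
- mat: dark rubber mat 230 x 260 x 6 mm on which the bars lie; origin at the centre of its underside, on the bench.
- scale: grey bench scale, fixed. Origin on the bench under the tray's centre, x from the tray's open front edge to the dial, z up. Base 45 mm high; beyond the tray, 95 to 170 mm along x, a dial housing 90 mm high (dial rim up to 120 mm), the dial tilted up and away from the robot. Empty, the tray's top is 88 mm above the bench.
- tray_mid (a point): centre of the top of the scale's flat steel tray, 185 x 185 mm; axes as the scale's. It sinks under load, 4 mm per newton (3.3 mm per bar); pressed below 28 mm it is overloaded. The tray in front (-x) of the blue stop plate is free for bars.
- stop (a joint): how far the blue sprung plate is pushed back (+x), in m: 0 free, 2.5 N per mm; held in by 0.0006 or more for 0.15 s counts as pressed, over 0.003 (7.5 N) is too hard. It stands across the tray, 170 mm wide (y), 6 mm thick, 23 mm high. Its face is clamped anywhere from 8 mm short of to 12 mm beyond the tray's centre (x), different each time and not measured: find it by touch or by eye.
- needle (a joint): angle in rad of the red needle, clockwise: 0 for the empty tray, 0.2 per mm of sinking (0.65 per bar, 0.785 per 100 g). The green zone runs from 2.43 to 3.12. The crucible on the tray already gives a reading, different each time; two or three bars are needed, and one bar cannot jump over the zone. Settles within a second.
- crucible: bystander, to be left alone: white ceramic cup, 44 mm across and 36 mm high, standing on the tray behind the stop plate, about 70 mm beyond the tray's centre and at the middle of its width. Origin at the centre of its underside.
- band: bystander, to be left alone: copper ring 26 mm across, 8 mm high, lying near the centre of the mat. Origin at the centre of its underside.
- jar: bystander, to be left alone: glass jar, white cap, 48 mm across, 60 mm high. Origin under its centre.
- flask: bystander, to be left alone: white bottle, blue cap, 56 mm across, 130 mm high. Origin under its centre.
- bowl: bystander, to be left alone: white bowl, 76 mm across, 35 mm high. Origin under its centre.
- brush: bystander, to be left alone: black-handled brush lying on the bench. Origin on its underside.
- jar_amber: bystander, to be left alone: amber jar, brass cap, 44 mm across, 55 mm high. Origin under its centre.
Not all that is in view belongs to the job. What is shaped like the part that bears bar_c_mid but pink is not meant. Leave any pink or purple look-alike of the part that bears bar_b_mid alone.

How it is judged:
On the way, in this order (a step that is already met when the one before it is completed fails the run):
1. the first bar, alone on the tray, flat and square to the stop, is held pressed lightly against the stop plate (in by 0.6 to 3 mm) ((((x of bar_a_mid in the frame of tray_mid between -0.026 and 0.002 m and y of bar_a_mid in the frame of tray_mid between -0.09 and 0.09 m and z of bar_a_mid in the frame of tray_mid between 0.004 and 0.012 m and angle between the x axis of bar_a_mid and the x axis of tray_mid, either way round below 0.2 rad) and height (world z) of each of bar_b_mid, bar_c_mid, bar_d_mid below 0.045 m and value of joint stop above 0.0006 m) or (height (world z) of each of bar_a_mid, bar_c_mid, bar_d_mid below 0.045 m and (x of bar_b_mid in the frame of tray_mid between -0.03 and -0.002 m and y of bar_b_mid in the frame of tray_mid between -0.09 and 0.09 m and z of bar_b_mid in the frame of tray_mid between 0.004 and 0.012 m and angle between the x axis of bar_b_mid and the x axis of tray_mid, either way round below 0.2 rad) and value of joint stop above 0.0006 m) or (height (world z) of each of bar_a_mid, bar_b_mid, bar_d_mid below 0.045 m and (x of bar_c_mid in the frame of tray_mid between -0.034 and -0.006 m and y of bar_c_mid in the frame of tray_mid between -0.09 and 0.09 m and z of bar_c_mid in the frame of tray_mid between 0.004 and 0.012 m and angle between the x axis of bar_c_mid and the x axis of tray_mid, either way round below 0.2 rad) and value of joint stop above 0.0006 m) or (height (world z) of each of bar_a_mid, bar_b_mid, bar_c_mid below 0.045 m and (x of bar_d_mid in the frame of tray_mid between -0.038 and -0.01 m and y of bar_d_mid in the frame of tray_mid between -0.09 and 0.09 m and z of bar_d_mid in the frame of tray_mid between 0.004 and 0.012 m and angle between the x axis of bar_d_mid and the x axis of tray_mid, either way round below 0.2 rad) and value of joint stop above 0.0006 m))), for 0.15 s.
2. a second bar on the tray is held pressed against the stop plate in the same way ((((x of bar_a_mid in the frame of tray_mid between -0.026 and 0.002 m and y of bar_a_mid in the frame of tray_mid between -0.09 and 0.09 m and z of bar_a_mid in the frame of tray_mid between 0.004 and 0.012 m and angle between the x axis of bar_a_mid and the x axis of tray_mid, either way round below 0.2 rad) and (x of bar_b_mid in the frame of tray_mid between -0.03 and -0.002 m and y of bar_b_mid in the frame of tray_mid between -0.09 and 0.09 m and z of bar_b_mid in the frame of tray_mid between 0.004 and 0.012 m and angle between the x axis of bar_b_mid and the x axis of tray_mid, either way round below 0.2 rad) and height (world z) of each of bar_c_mid, bar_d_mid below 0.045 m and value of joint stop above 0.0006 m) or ((x of bar_a_mid in the frame of tray_mid between -0.026 and 0.002 m and y of bar_a_mid in the frame of tray_mid between -0.09 and 0.09 m and z of bar_a_mid in the frame of tray_mid between 0.004 and 0.012 m and angle between the x axis of bar_a_mid and the x axis of tray_mid, either way round below 0.2 rad) and height (world z) of each of bar_b_mid, bar_d_mid below 0.045 m and (x of bar_c_mid in the frame of tray_mid between -0.034 and -0.006 m and y of bar_c_mid in the frame of tray_mid between -0.09 and 0.09 m and z of bar_c_mid in the frame of tray_mid between 0.004 and 0.012 m and angle between the x axis of bar_c_mid and the x axis of tray_mid, either way round below 0.2 rad) and value of joint stop above 0.0006 m) or ((x of bar_a_mid in the frame of tray_mid between -0.026 and 0.002 m and y of bar_a_mid in the frame of tray_mid between -0.09 and 0.09 m and z of bar_a_mid in the frame of tray_mid between 0.004 and 0.012 m and angle between the x axis of bar_a_mid and the x axis of tray_mid, either way round below 0.2 rad) and height (world z) of each of bar_b_mid, bar_c_mid below 0.045 m and (x of bar_d_mid in the frame of tray_mid between -0.038 and -0.01 m and y of bar_d_mid in the frame of tray_mid between -0.09 and 0.09 m and z of bar_d_mid in the frame of tray_mid between 0.004 and 0.012 m and angle between the x axis of bar_d_mid and the x axis of tray_mid, either way round below 0.2 rad) and value of joint stop above 0.0006 m) or (height (world z) of each of bar_a_mid, bar_d_mid below 0.045 m and (x of bar_b_mid in the frame of tray_mid between -0.03 and -0.002 m and y of bar_b_mid in the frame of tray_mid between -0.09 and 0.09 m and z of bar_b_mid in the frame of tray_mid between 0.004 and 0.012 m and angle between the x axis of bar_b_mid and the x axis of tray_mid, either way round below 0.2 rad) and (x of bar_c_mid in the frame of tray_mid between -0.034 and -0.006 m and y of bar_c_mid in the frame of tray_mid between -0.09 and 0.09 m and z of bar_c_mid in the frame of tray_mid between 0.004 and 0.012 m and angle between the x axis of bar_c_mid and the x axis of tray_mid, either way round below 0.2 rad) and value of joint stop above 0.0006 m) or (height (world z) of each of bar_a_mid, bar_c_mid below 0.045 m and (x of bar_b_mid in the frame of tray_mid between -0.03 and -0.002 m and y of bar_b_mid in the frame of tray_mid between -0.09 and 0.09 m and z of bar_b_mid in the frame of tray_mid between 0.004 and 0.012 m and angle between the x axis of bar_b_mid and the x axis of tray_mid, either way round below 0.2 rad) and (x of bar_d_mid in the frame of tray_mid between -0.038 and -0.01 m and y of bar_d_mid in the frame of tray_mid between -0.09 and 0.09 m and z of bar_d_mid in the frame of tray_mid between 0.004 and 0.012 m and angle between the x axis of bar_d_mid and the x axis of tray_mid, either way round below 0.2 rad) and value of joint stop above 0.0006 m) or (height (world z) of each of bar_a_mid, bar_b_mid below 0.045 m and (x of bar_c_mid in the frame of tray_mid between -0.034 and -0.006 m and y of bar_c_mid in the frame of tray_mid between -0.09 and 0.09 m and z of bar_c_mid in the frame of tray_mid between 0.004 and 0.012 m and angle between the x axis of bar_c_mid and the x axis of tray_mid, either way round below 0.2 rad) and (x of bar_d_mid in the frame of tray_mid between -0.038 and -0.01 m and y of bar_d_mid in the frame of tray_mid between -0.09 and 0.09 m and z of bar_d_mid in the frame of tray_mid between 0.004 and 0.012 m and angle between the x axis of bar_d_mid and the x axis of tray_mid, either way round below 0.2 rad) and value of joint stop above 0.0006 m))), for 0.15 s.
3. either two bars have brought the needle to the green zone and are let go, or a third bar is held pressed against the stop plate in the same way (((((x of bar_a_mid in the frame of tray_mid between -0.026 and 0.002 m and y of bar_a_mid in the frame of tray_mid between -0.09 and 0.09 m and z of bar_a_mid in the frame of tray_mid between 0.004 and 0.012 m and angle between the x axis of bar_a_mid and the x axis of tray_mid, either way round below 0.2 rad) and (x of bar_b_mid in the frame of tray_mid between -0.03 and -0.002 m and y of bar_b_mid in the frame of tray_mid between -0.09 and 0.09 m and z of bar_b_mid in the frame of tray_mid between 0.004 and 0.012 m and angle between the x axis of bar_b_mid and the x axis of tray_mid, either way round below 0.2 rad) and height (world z) of each of bar_c_mid, bar_d_mid below 0.045 m and contact force between the fingers and anything else below 0.05 N and value of joint needle above 2.38 rad) or ((x of bar_a_mid in the frame of tray_mid between -0.026 and 0.002 m and y of bar_a_mid in the frame of tray_mid between -0.09 and 0.09 m and z of bar_a_mid in the frame of tray_mid between 0.004 and 0.012 m and angle between the x axis of bar_a_mid and the x axis of tray_mid, either way round below 0.2 rad) and height (world z) of each of bar_b_mid, bar_d_mid below 0.045 m and (x of bar_c_mid in the frame of tray_mid between -0.034 and -0.006 m and y of bar_c_mid in the frame of tray_mid between -0.09 and 0.09 m and z of bar_c_mid in the frame of tray_mid between 0.004 and 0.012 m and angle between the x axis of bar_c_mid and the x axis of tray_mid, either way round below 0.2 rad) and contact force between the fingers and anything else below 0.05 N and value of joint needle above 2.38 rad) or ((x of bar_a_mid in the frame of tray_mid between -0.026 and 0.002 m and y of bar_a_mid in the frame of tray_mid between -0.09 and 0.09 m and z of bar_a_mid in the frame of tray_mid between 0.004 and 0.012 m and angle between the x axis of bar_a_mid and the x axis of tray_mid, either way round below 0.2 rad) and height (world z) of each of bar_b_mid, bar_c_mid below 0.045 m and (x of bar_d_mid in the frame of tray_mid between -0.038 and -0.01 m and y of bar_d_mid in the frame of tray_mid between -0.09 and 0.09 m and z of bar_d_mid in the frame of tray_mid between 0.004 and 0.012 m and angle between the x axis of bar_d_mid and the x axis of tray_mid, either way round below 0.2 rad) and contact force between the fingers and anything else below 0.05 N and value of joint needle above 2.38 rad) or (height (world z) of each of bar_a_mid, bar_d_mid below 0.045 m and (x of bar_b_mid in the frame of tray_mid between -0.03 and -0.002 m and y of bar_b_mid in the frame of tray_mid between -0.09 and 0.09 m and z of bar_b_mid in the frame of tray_mid between 0.004 and 0.012 m and angle between the x axis of bar_b_mid and the x axis of tray_mid, either way round below 0.2 rad) and (x of bar_c_mid in the frame of tray_mid between -0.034 and -0.006 m and y of bar_c_mid in the frame of tray_mid between -0.09 and 0.09 m and z of bar_c_mid in the frame of tray_mid between 0.004 and 0.012 m and angle between the x axis of bar_c_mid and the x axis of tray_mid, either way round below 0.2 rad) and contact force between the fingers and anything else below 0.05 N and value of joint needle above 2.38 rad) or (height (world z) of each of bar_a_mid, bar_c_mid below 0.045 m and (x of bar_b_mid in the frame of tray_mid between -0.03 and -0.002 m and y of bar_b_mid in the frame of tray_mid between -0.09 and 0.09 m and z of bar_b_mid in the frame of tray_mid between 0.004 and 0.012 m and angle between the x axis of bar_b_mid and the x axis of tray_mid, either way round below 0.2 rad) and (x of bar_d_mid in the frame of tray_mid between -0.038 and -0.01 m and y of bar_d_mid in the frame of tray_mid between -0.09 and 0.09 m and z of bar_d_mid in the frame of tray_mid between 0.004 and 0.012 m and angle between the x axis of bar_d_mid and the x axis of tray_mid, either way round below 0.2 rad) and contact force between the fingers and anything else below 0.05 N and value of joint needle above 2.38 rad) or (height (world z) of each of bar_a_mid, bar_b_mid below 0.045 m and (x of bar_c_mid in the frame of tray_mid between -0.034 and -0.006 m and y of bar_c_mid in the frame of tray_mid between -0.09 and 0.09 m and z of bar_c_mid in the frame of tray_mid between 0.004 and 0.012 m and angle between the x axis of bar_c_mid and the x axis of tray_mid, either way round below 0.2 rad) and (x of bar_d_mid in the frame of tray_mid between -0.038 and -0.01 m and y of bar_d_mid in the frame of tray_mid between -0.09 and 0.09 m and z of bar_d_mid in the frame of tray_mid between 0.004 and 0.012 m and angle between the x axis of bar_d_mid and the x axis of tray_mid, either way round below 0.2 rad) and contact force between the fingers and anything else below 0.05 N and value of joint needle above 2.38 rad)) or (((x of bar_a_mid in the frame of tray_mid between -0.026 and 0.002 m and y of bar_a_mid in the frame of tray_mid between -0.09 and 0.09 m and z of bar_a_mid in the frame of tray_mid between 0.004 and 0.012 m and angle between the x axis of bar_a_mid and the x axis of tray_mid, either way round below 0.2 rad) and (x of bar_b_mid in the frame of tray_mid between -0.03 and -0.002 m and y of bar_b_mid in the frame of tray_mid between -0.09 and 0.09 m and z of bar_b_mid in the frame of tray_mid between 0.004 and 0.012 m and angle between the x axis of bar_b_mid and the x axis of tray_mid, either way round below 0.2 rad) and (x of bar_c_mid in the frame of tray_mid between -0.034 and -0.006 m and y of bar_c_mid in the frame of tray_mid between -0.09 and 0.09 m and z of bar_c_mid in the frame of tray_mid between 0.004 and 0.012 m and angle between the x axis of bar_c_mid and the x axis of tray_mid, either way round below 0.2 rad) and height (world z) of bar_d_mid below 0.045 m and value of joint stop above 0.0006 m) or ((x of bar_a_mid in the frame of tray_mid between -0.026 and 0.002 m and y of bar_a_mid in the frame of tray_mid between -0.09 and 0.09 m and z of bar_a_mid in the frame of tray_mid between 0.004 and 0.012 m and angle between the x axis of bar_a_mid and the x axis of tray_mid, either way round below 0.2 rad) and (x of bar_b_mid in the frame of tray_mid between -0.03 and -0.002 m and y of bar_b_mid in the frame of tray_mid between -0.09 and 0.09 m and z of bar_b_mid in the frame of tray_mid between 0.004 and 0.012 m and angle between the x axis of bar_b_mid and the x axis of tray_mid, either way round below 0.2 rad) and height (world z) of bar_c_mid below 0.045 m and (x of bar_d_mid in the frame of tray_mid between -0.038 and -0.01 m and y of bar_d_mid in the frame of tray_mid between -0.09 and 0.09 m and z of bar_d_mid in the frame of tray_mid between 0.004 and 0.012 m and angle between the x axis of bar_d_mid and the x axis of tray_mid, either way round below 0.2 rad) and value of joint stop above 0.0006 m) or ((x of bar_a_mid in the frame of tray_mid between -0.026 and 0.002 m and y of bar_a_mid in the frame of tray_mid between -0.09 and 0.09 m and z of bar_a_mid in the frame of tray_mid between 0.004 and 0.012 m and angle between the x axis of bar_a_mid and the x axis of tray_mid, either way round below 0.2 rad) and height (world z) of bar_b_mid below 0.045 m and (x of bar_c_mid in the frame of tray_mid between -0.034 and -0.006 m and y of bar_c_mid in the frame of tray_mid between -0.09 and 0.09 m and z of bar_c_mid in the frame of tray_mid between 0.004 and 0.012 m and angle between the x axis of bar_c_mid and the x axis of tray_mid, either way round below 0.2 rad) and (x of bar_d_mid in the frame of tray_mid between -0.038 and -0.01 m and y of bar_d_mid in the frame of tray_mid between -0.09 and 0.09 m and z of bar_d_mid in the frame of tray_mid between 0.004 and 0.012 m and angle between the x axis of bar_d_mid and the x axis of tray_mid, either way round below 0.2 rad) and value of joint stop above 0.0006 m) or (height (world z) of bar_a_mid below 0.045 m and (x of bar_b_mid in the frame of tray_mid between -0.03 and -0.002 m and y of bar_b_mid in the frame of tray_mid between -0.09 and 0.09 m and z of bar_b_mid in the frame of tray_mid between 0.004 and 0.012 m and angle between the x axis of bar_b_mid and the x axis of tray_mid, either way round below 0.2 rad) and (x of bar_c_mid in the frame of tray_mid between -0.034 and -0.006 m and y of bar_c_mid in the frame of tray_mid between -0.09 and 0.09 m and z of bar_c_mid in the frame of tray_mid between 0.004 and 0.012 m and angle between the x axis of bar_c_mid and the x axis of tray_mid, either way round below 0.2 rad) and (x of bar_d_mid in the frame of tray_mid between -0.038 and -0.01 m and y of bar_d_mid in the frame of tray_mid between -0.09 and 0.09 m and z of bar_d_mid in the frame of tray_mid between 0.004 and 0.012 m and angle between the x axis of bar_d_mid and the x axis of tray_mid, either way round below 0.2 rad) and value of joint stop above 0.0006 m)))), for 0.15 s.
At the end, for the whole second after the job is handed in: Needle between 2.38 and 3.17 rad, at rest. Each bar either lies flat on the tray, lengthwise square to the stop within 0.2 rad, its end from 12 mm short of to 16 mm beyond the tray's centre (where the stop may stand), or is down on the mat (within 190 mm of its centre) (value of joint needle between 2.38 and 3.17 rad and velocity of joint needle between -0.3 and 0.3 rad/s and ((x of bar_a_mid in the frame of tray_mid between -0.026 and 0.002 m and y of bar_a_mid in the frame of tray_mid between -0.09 and 0.09 m and z of bar_a_mid in the frame of tray_mid between 0.004 and 0.012 m and angle between the x axis of bar_a_mid and the x axis of tray_mid, either way round below 0.2 rad) or (height (world z) of bar_a_mid below 0.045 m and horizontal distance between bar_a_mid and mat below 0.19 m)) and ((x of bar_b_mid in the frame of tray_mid between -0.03 and -0.002 m and y of bar_b_mid in the frame of tray_mid between -0.09 and 0.09 m and z of bar_b_mid in the frame of tray_mid between 0.004 and 0.012 m and angle between the x axis of bar_b_mid and the x axis of tray_mid, either way round below 0.2 rad) or (height (world z) of bar_b_mid below 0.045 m and horizontal distance between bar_b_mid and mat below 0.19 m)) and ((x of bar_c_mid in the frame of tray_mid between -0.034 and -0.006 m and y of bar_c_mid in the frame of tray_mid between -0.09 and 0.09 m and z of bar_c_mid in the frame of tray_mid between 0.004 and 0.012 m and angle between the x axis of bar_c_mid and the x axis of tray_mid, either way round below 0.2 rad) or (height (world z) of bar_c_mid below 0.045 m and horizontal distance between bar_c_mid and mat below 0.19 m)) and ((x of bar_d_mid in the frame of tray_mid between -0.038 and -0.01 m and y of bar_d_mid in the frame of tray_mid between -0.09 and 0.09 m and z of bar_d_mid in the frame of tray_mid between 0.004 and 0.012 m and angle between the x axis of bar_d_mid and the x axis of tray_mid, either way round below 0.2 rad) or (height (world z) of bar_d_mid below 0.045 m and horizontal distance between bar_d_mid and mat below 0.19 m))); the robot touches nothing.
It fails at once if the stop plate is pushed back more than 3 mm (about 7.5 N) (value of joint stop above 0.003 m).
It fails at once if the tray is leaned on: needle beyond 5.6 rad (28 mm of sinking) (value of joint needle above 5.6 rad).
It fails at once if the crucible is tipped or shifted from its place on the tray (more than 25 mm) (angle between crucible's own z axis and vertical above 0.35 rad or horizontal distance between crucible and tray_mid above 0.093 m or horizontal distance between crucible and tray_mid below 0.042 m).
It fails at once if a bystander is moved by more than 30 mm (distance of any of band, jar, flask, bowl, brush, jar_amber from where it was at the start of the episode above 0.03 m).
It also fails if it takes over 72 s, if anything falls off the work surface, if the arm or the gripper's body presses on something with over 40 N, if the wrist force passes 120 N, or if a joint passes its speed limit or range.

## Robot

A 6-joint arm with a two-finger parallel gripper is mounted at the origin on the work surface. World frame = base frame: x ahead of the robot, y to its left, z up, the work surface at z = 0. Lengths are in m, angles in rad, forces in N, time in s.
With the tool pointing down it reaches from about 0.35 to 0.85 m from the base axis. Payload 8.1 kg.
Tool frame: the origin (TCP) lies midway between the tips of the shut fingers; the grasp point (between the pads) lies 19 mm behind it (robot.grip_point_offset is the distance from the TCP to the grasp point, in m); z points along the fingers, y is the line along which they close (so a half turn about z gives the same grasp; the last joint's range is limited). The gripper opens to 93 mm and grips with 3 to 60 N. Pads are 15 mm wide; open, the fingers measure 128 mm over their backs; the gripper's body (75 mm by 188 mm) begins 65 mm behind the grasp point.
Start: joints at [1.24, 0.13, 1.488, -0, 1.523, -0.085], TCP at [0.146, 0.582, 0.219] pointing down, gripper open.
Joint ranges: [-2.96, 2.96], [-0.89, 2.26], [0.02, 2.5], [-1.34, 4.48], [0, 2.73], [-2.66, 2.66]. Speed limits (rad/s): [2.39, 2.39, 2.79, 3.14, 3.14, 3.14].

## Interface

Orientations are given as a rotation vector (axis times angle).
In Python, from plant import robot, read_camera, job gives the robot as it stands.
- The arm moves only by the shell command python3 -m inch 'ROWS' [FORCE]. ROWS is JSON, one flat list of numbers, 5 for each row, row after row: the shift along the world's x, y, z in mm, then the turn about the world's z in degrees, then the opening in per cent of the stroke, from 0 (shut) to 100 (fully open). In form: [dx, dy, dz, yaw, hand, dx, dy, dz, yaw, hand, ...]. A call has 1 to 10 rows; each row is the pose to reach, as a shift and turn from the pose commanded when the call began; what a row does not reach only later rows make up. A row lasts 1/12 s, in which the tool goes at most 41.7 mm and 7.16 degrees, less where a joint would pass 70% of its speed; a pose out of reach is approached as far as the arm can. A call with a gripper value outside its range is refused whole. The fingers move at their own pace and stop on an object; FORCE is the grip in N (left out, the last holds). Time passes only in rows, so rows that repeat a pose let the fingers close. It gives the time, the measured TCP pose, the force, the opening and the grip force at its end, in the units of the state.
- robot.read_state(): the state, without advancing time (a new reading comes with each control period).
- read_camera(name): name is "side" or "top" or "wrist"; returns a dict with "image" (384x512x3 uint8, blue, green, red), "K" (3x3 intrinsics, pixels), "extrinsics" (4x4, takes a point from world to camera coordinates); the wrist camera has in their place "mount" (4x4, takes a point from camera to tool coordinates, whose origin is the TCP and whose axes are the flange's). Camera axes: x right, y down, z forward; pixel columns grow to the right and rows downward; lengths in m; the calibration is good to about 2 mm. A picture is of the moment at which its call begins: read the wrist's pose just before it. There is no depth.
- job.close_job(): hands the job in; it is judged then, once.
The state is a dict: "t": time; "q": joint angles; "dq": joint speeds; "joint_torque": joint torques, N m; "tool_pos": TCP position; "orientation": TCP orientation; "force": force on the tool from outside, world axes, zero at the start; "wrist_torque": the same for the moment, N m; "opening": finger opening in m; "gripper_force": force on a finger pad.
Only numpy, scipy, OpenCV 4.12 (cv2) and the standard library are available. Lean on these libraries where they do the work, as an engineer would, in place of code of your own. Each camera call takes 0.05 s, during which the arm holds its last target. There are 200 camera calls.

## Working session

There is one attempt and no reset: what is moved stays moved. The work goes in short steps, Python scripts to look and compute and a shell command to move; the robot and the scene stay as the last step left them, time stands still between calls to the robot, and variables do not carry over. Pictures are saved under pics/ and viewed, at most 10 in all, crops included, and the job is handed in when it is done.

```bash
ls; mkdir -p pics
cat > h.py <<'E'
import numpy as np, cv2
from plant import robot, read_camera, job
def ray(c,u,v):
    E=np.array(c["extrinsics"]);K=np.array(c["K"])
    d=E[:3,:3].T@np.linalg.inv(K)@[u,v,1]; o=-E[:3,:3].T@E[:3,3]; return o,d
def at(c,u,v,z):
    o,d=ray(c,u,v); return o+d*(z-o[2])/d[2]
def proj(c,p):
    E=np.array(c["extrinsics"]);q=np.array(c["K"])@(E[:3,:3]@np.array(p)+E[:3,3]);return q[:2]/q[2]
E
python3 - <<'E'
from h import *
import pickle
s=robot.read_state();print(s["t"],s["tool_pos"],s["orientation"],s["force"],s["opening"])
a=read_camera("side");b=read_camera("top")
pickle.dump((a,b),open("c0.pkl","wb"))
for n,c in(("side",a),("top",b)):
    cv2.imwrite(f"pics/{n}0.png",cv2.resize(c["image"],(800,600),interpolation=cv2.INTER_CUBIC))
    print(n,ray(c,256,192),np.array(c["K"])[0,0])
E
```

```text
pics
0.0 [0.1457894  0.58143776 0.21758637] [-3.85070847e-01 -3.11752525e+00  2.81319262e-03] [-0.15855478  0.24664028  0.12910409] 0.09317675406615995
side (array([ 0.26666176, -1.12913286,  1.05432624]), array([ 0.19053541,  0.74636945, -0.63804248])) 497.3307193329561
top (array([ 0.2599157 , -0.00167645,  1.35697983]), array([ 0.2172944 , -0.01840753, -0.97595142])) 402.666169406689
```

View pics/top0.png

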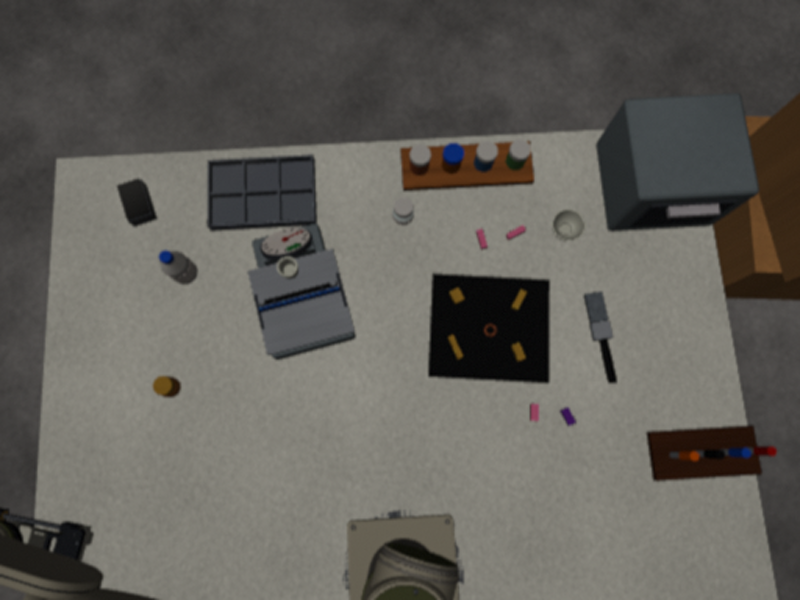

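View pics/side0.png

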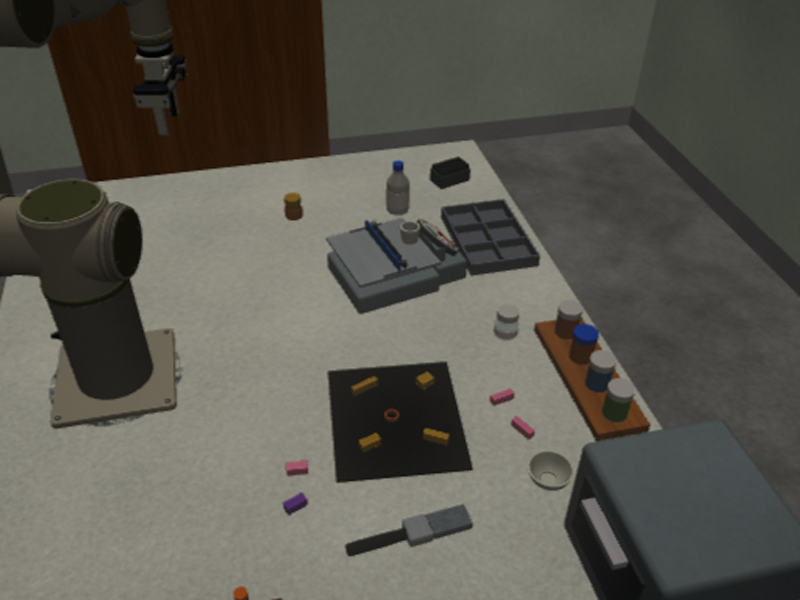

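The top picture shows bars on the mat at about (457,296), (520,299), (455,347) and (519,352), and the scale at (300,295) with its stop rotated about 10°. I'll enlarge both areas next.

Run:
```python
from h import *
import pickle
a,b=pickle.load(open("c0.pkl","rb"))
im=b["image"]
# scale crop (orig px) x155-235,y135-235 ; x8
c1=cv2.resize(im[140:232,155:230],None,fx=6,fy=6,interpolation=cv2.INTER_CUBIC)
cv2.imwrite("pics/scale.png",cv2.convertScaleAbs(c1,alpha=1.5))
hsv=cv2.cvtColor(im,cv2.COLOR_BGR2HSV)
m=cv2.inRange(hsv,(12,110,70),(32,255,255));m[:170]=0;m[245:]=0;m[:,:270]=0;m[:,355:]=0
n,l,st,ce=cv2.connectedComponentsWithStats(m)
for i in range(1,n):
    if st[i,4]<15: continue
    ys,xs=np.where(l==i)
    P=np.array([at(b,x,y,.02)[:2] for x,y in zip(xs,ys)])
    ctr=P.mean(0);w,V=np.linalg.eigh(np.cov(P.T));
    print(ctr.round(4),st[i,4],"ang",np.degrees(np.arctan2(V[1,1],V[0,1])).round(1),"L,W",np.sqrt(12*w[::-1]).round(4),ce[i])
for u,v in((432,275),(550,280),(548,382),(429,376)): print("mat",at(b,u*.64,v*.64,.006).round(3))
```

```text
[ 0.5624 -0.1496] 55 ang -153.2 L,W [0.0293 0.0225] [291.85454545 188.6       ]
[ 0.5453 -0.2847] 52 ang 148.2 L,W [0.0453 0.0141] [331.80769231 191.26923077]
[ 0.4501 -0.1386] 53 ang -160.5 L,W [0.0519 0.0118] [291.18867925 221.41509434]
[ 0.4314 -0.2726] 56 ang -163.0 L,W [0.0368 0.0172] [331.57142857 224.64285714]
mat [ 0.613 -0.101  0.006]
mat [ 0.587 -0.362  0.006]
mat [ 0.363 -0.333  0.006]
mat [ 0.39  -0.079  0.006]
```

View pics/scale.png

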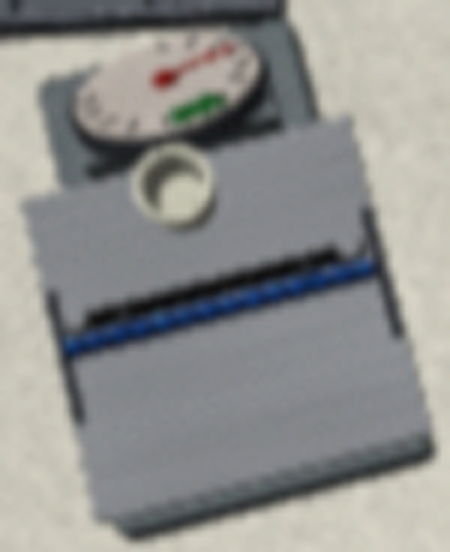

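Run:
```python
from h import *
import pickle
from scipy.spatial.transform import Rotation as R
a,b=pickle.load(open("c0.pkl","rb"))
f=lambda x,y,z:at(b,155+x/6-.4,140+y/6-.4,z)
z=.082
C=[f(25,205,z),f(352,118,z),f(435,440,z),f(100,518,z)]
for p in C: print(p.round(4))
print("lens",[np.linalg.norm(C[i]-C[(i+1)%4]).round(4) for i in range(4)])
ctr=np.mean(C,0);d=(C[0]+C[1]-C[2]-C[3]);ang=np.degrees(np.arctan2(d[1],d[0]));print("ctr",ctr.round(4),"x-axis ang",ang)
L,Rr=f(68,342,z+.023),f(372,262,z+.023);d2=L-Rr;a2=np.degrees(np.arctan2(d2[1],d2[0]))-90
print("stop",L.round(4),Rr.round(4),a2)
ex=np.array([np.cos(np.radians(ang)),np.sin(np.radians(ang)),0]);print("stop mid x in tray",((L+Rr)/2-ctr)@ex)
s=robot.read_state();M=R.from_rotvec(s["orientation"]).as_matrix();print(M.round(3))
print("tool y ang",np.degrees(np.arctan2(M[1,1],M[0,1])))
w=read_camera("wrist");print(w["mount"],w["K"])
```

```text
[0.6232 0.2886 0.082 ]
[0.6625 0.1086 0.082 ]
[0.4804 0.0709 0.082 ]
[0.4488 0.2502 0.082 ]
lens [np.float64(0.1842), np.float64(0.1859), np.float64(0.1821), np.float64(0.1786)]
ctr [0.5537 0.1796 0.082 ] x-axis ang 12.071160046241328
stop [0.5402 0.2612 0.105 ] [0.5745 0.0989 0.105 ] 11.943278680511156
stop mid x in tray 0.0036450287657998205
[[-0.97   0.243 -0.   ]
 [ 0.243  0.97  -0.002]
 [ 0.    -0.002 -1.   ]]
tool y ang 75.9209273052444
[[-9.01709203e-05 -9.56115468e-01 -2.92990107e-01  8.22035687e-02]
 [ 9.99999751e-01  1.18984972e-04 -6.96044902e-04 -7.81528094e-05]
 [ 7.00360717e-04 -2.92990097e-01  9.56115219e-01 -1.66400292e-01]
 [ 0.00000000e+00  0.00000000e+00  0.00000000e+00  1.00000000e+00]] [[278.87004895   0.         255.17811701]
 [  0.         278.87004895 190.07304286]
 [  0.           0.           1.        ]]
```

```bash
python3 -m inch '[250,-330,0,33,60,250,-330,0,33,60,250,-330,0,33,60,250,-330,0,33,60,250,-330,0,33,60,250,-330,0,33,60,250,-330,0,33,60,250,-330,0,33,60,250,-330,0,33,60,250,-330,0,33,60]' 10
python3 -m inch '[54,-390,-90,0,60,54,-390,-90,0,60,54,-390,-90,0,60,54,-390,-90,0,60,54,-390,-90,0,60,54,-390,-90,0,60,54,-390,-90,0,60,54,-390,-90,0,60,54,-390,-90,0,60,54,-390,-90,0,60]'
cat >> h.py <<'E'
from scipy.spatial.transform import Rotation as Rt
def wrist():
    s=robot.read_state();c=read_camera("wrist")
    T=np.eye(4);T[:3,:3]=Rt.from_rotvec(s["orientation"]).as_matrix();T[:3,3]=s["tool_pos"]
    c["extrinsics"]=np.linalg.inv(T@np.array(c["mount"]));return s,c
def tooly(s):
    M=Rt.from_rotvec(s["orientation"]).as_matrix();return np.degrees(np.arctan2(M[1,1],M[0,1]))%180
def bars(c,s,z=.022):
    hsv=cv2.cvtColor(c["image"],cv2.COLOR_BGR2HSV)
    m=cv2.inRange(hsv,(12,110,60),(32,255,255))
    n,l,st,_=cv2.connectedComponentsWithStats(m)
    for i in range(1,n):
        if st[i,4]<150: continue
        ys,xs=np.where(l==i)
        P=np.array([at(c,x,y,z)[:2] for x,y in zip(xs,ys)],np.float32)*1000
        (cx,cy),(w,h),a=cv2.minAreaRect(P)
        if w<h: w,h,a=h,w,a+90
        dy=(a+90-tooly(s)+90)%180-90
        print(f"bar ctr {cx:.1f} {cy:.1f} L {w:.1f} W {h:.1f} ang {a:.1f} | move dx {cx-s['tool_pos'][0]*1000:.1f} dy {cy-s['tool_pos'][1]*1000:.1f} yaw {dy:.1f} area {st[i,4]}")
E
python3 - <<'E'
from h import *
s,c=wrist();print(s["t"],s["tool_pos"],tooly(s),s["opening"],s["force"]);bars(c,s)
cv2.imwrite("pics/w1.png",c["image"])
E
```

```text
t: 0.98
tool_pos: [0.3935, 0.2542, 0.2186]
orientation: [-0.517, 3.099, 0.0]
force: [1.5, 0.5, 0.1]
opening: 0.056
gripper_force: 0.0
t: 1.82
tool_pos: [0.4463, -0.1371, 0.1277]
orientation: [0.514, -3.099, 0.001]
force: [0.0, 0.0, 0.8]
opening: 0.0557
gripper_force: 0.0
1.8167 [ 0.44632258 -0.13706099  0.12774278] 108.83362012620665 0.05565531353883608 [0.02333909 0.03500714 0.76216725]
bar ctr 431.8 -272.1 L 37.5 W 23.8 ang 16.7 | move dx -14.6 dy -135.0 yaw -2.1 area 969
bar ctr 450.0 -140.9 L 54.5 W 13.2 ang 18.9 | move dx 3.7 dy -3.8 yaw 0.1 area 675
bar ctr 543.2 -284.7 L 55.0 W 15.6 ang 147.8 | move dx 96.9 dy -147.6 yaw -51.1 area 683
bar ctr 557.0 -152.0 L 33.7 W 24.3 ang 18.9 | move dx 110.7 dy -14.9 yaw 0.0 area 447
bar ctr 617.4 -205.3 L 80.6 W 21.7 ang 7.7 | move dx 171.0 dy -68.2 yaw -11.1 area 632
bar ctr 539.3 21.0 L 79.1 W 20.6 ang 29.8 | move dx 93.0 dy 158.1 yaw 11.0 area 586
bar ctr 627.4 16.2 L 441.7 W 44.8 ang 108.9 | move dx 181.1 dy 153.2 yaw -89.9 area 8172
```

View pics/w1.png

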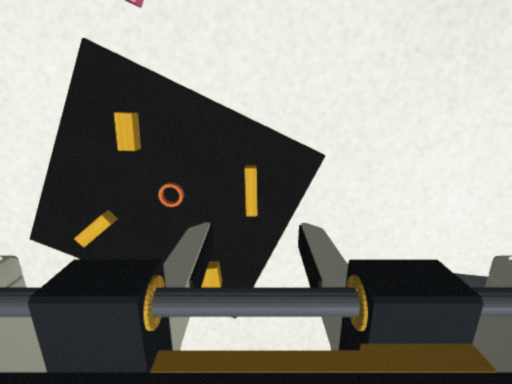

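```bash
python3 -m inch '[4,-4,-40,0,50,4,-4,-80,0,50,4,-4,-105,0,50,4,-4,-117,0,50,4,-4,-117,0,5,4,-4,-117,0,5,4,-4,-117,0,5,4,-4,-117,0,5,4,-4,-117,0,5,4,-4,-117,0,5]' 15
python3 -m inch '[0,0,40,0,5,0,0,80,0,5,0,0,120,0,5,0,0,120,0,5]'
```

```text
t: 2.7
tool_pos: [0.4517, -0.1383, 0.0126]
orientation: [-0.516, 3.097, -0.002]
force: [-0.4, 0.1, 2.6]
opening: 0.0117
gripper_force: 15.0
t: 3.03
tool_pos: [0.4557, -0.1399, 0.1409]
orientation: [-0.515, 3.088, -0.011]
force: [1.1, -0.4, 0.4]
opening: 0.0118
gripper_force: 15.0
```

```bash
python3 -m inch '[49,368,15,-7,5,49,368,15,-7,5,49,368,15,-7,5,49,368,15,-7,5,49,368,15,-7,5,49,368,15,-7,5,49,368,15,-7,5,49,368,15,-7,5,49,368,15,-7,5,49,368,15,-7,5]'
python3 -m inch '[0,0,0,0,5,0,0,0,0,5,0,0,0,0,5]'
cat >> h.py <<'E'
TC=np.array([.5537,.1796]);ex=np.array([np.cos(np.radians(12)),np.sin(np.radians(12))]);ey=np.array([-ex[1],ex[0]])
def tray(p): d=np.array(p[:2])-TC; return d@ex*1000,d@ey*1000
def rep(n=4):
    F=[];
    for _ in range(n): s=robot.read_state();F.append(s["force"])
    f=np.array(s["force"]);t=tray(s["tool_pos"])
    print(f"t {s['t']:.2f} tray x {t[0]:.1f} y {t[1]:.1f} z {s['tool_pos'][2]*1000:.1f} tooly {tooly(s):.1f} | Fx {f[:2]@ex:.2f} Fy {f[:2]@ey:.2f} Fz {f[2]:.2f} open {s['opening']*1000:.1f}")
E
python3 - <<'E'
from h import *
rep()
s,c=wrist();cv2.imwrite("pics/w2.png",c["image"])
E
```

```text
t: 3.87
tool_pos: [0.4998, 0.2367, 0.1471]
orientation: [-0.333, 3.122, 0.005]
force: [0.8, 0.4, -1.0]
opening: 0.0119
gripper_force: 15.0
t: 4.12
tool_pos: [0.4997, 0.2289, 0.1464]
orientation: [0.325, -3.124, 0.001]
force: [0.7, -0.1, -1.2]
opening: 0.0119
gripper_force: 15.0
t 4.12 tray x -42.5 y 59.4 z 146.4 tooly 101.9 | Fx 0.65 Fy -0.24 Fz -1.23 open 11.9
```

View pics/w2.png

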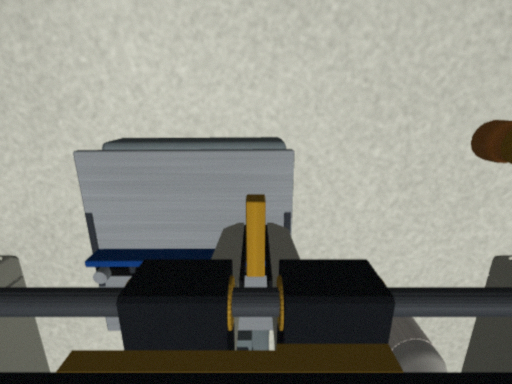

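The bar is square to the tray. The tray's front edge is at row 151, columns 76 to 293, and the stop's blue strip is at rows 250 to 264.

Run:
```python
from h import *
s,c=wrist()
for z in(.082,.078):
  print([np.round(tray(at(c,u,v,z)),1) for u,v in((76,151),(293,151))])
im=c["image"].astype(int);print([tuple(im[r,150]) for r in range(244,270,2)])
for v in (248,250,265): print(v,[np.round(tray(at(c,u,v,.105)),1) for u in(100,200)])
print([np.round(tray(at(c,u,v,.154)),1) for u,v in((248,197),(265,197))])
```

```text
[array([-88.4, -89.7]), array([-87.9,  90.6])]
[array([-87.7, -92.3]), array([-87.2,  91.2])]
[(np.int64(139), np.int64(136), np.int64(131)), (np.int64(137), np.int64(136), np.int64(132)), (np.int64(109), np.int64(102), np.int64(96)), (np.int64(45), np.int64(20), np.int64(2)), (np.int64(43), np.int64(21), np.int64(9)), (np.int64(40), np.int64(18), np.int64(0)), (np.int64(44), np.int64(20), np.int64(8)), (np.int64(35), np.int64(13), np.int64(0)), (np.int64(10), np.int64(10), np.int64(5)), (np.int64(8), np.int64(9), np.int64(9)), (np.int64(13), np.int64(12), np.int64(6)), (np.int64(13), np.int64(13), np.int64(7)), (np.int64(9), np.int64(9), np.int64(5))]
248 [array([-10.9, -70.3]), array([-10.7,  13.1])]
250 [array([ -9. , -70.6]), array([-8.9, 13. ])]
265 [array([  5.2, -73. ]), array([ 5.4, 12.1])]
[array([-71.7,  55. ]), array([-71.7,  65.2])]
```

The camera looks from the front side, so the stop face sits at about x = 0 in the tray frame. The dial geometry gives the needle at about 1.2 rad, so the tray is at about 82 mm.

```bash
python3 -m inch '[0,0,-30,0,5,0,0,-50,0,5,0,0,-55,0,5,0,0,-58,0,5,0,0,-60,0,5,0,0,-61,0,5,0,0,-61,0,5,0,0,-61,0,5]'
python3 -c "
from h import *
rep()"
python3 -m inch '[3,0.6,0,0,5,6,1.3,0,0,5,9,1.9,0,0,5,11.7,2.5,0,0,5,11.7,2.5,0,0,5,11.7,2.5,0,0,5]'
python3 -c "
from h import *
rep()"
```

```text
t: 4.88
tool_pos: [0.5007, 0.2303, 0.0869]
orientation: [-0.326, 3.123, 0.001]
force: [0.3, -0.5, 0.4]
opening: 0.0118
gripper_force: 15.0
t 4.88 tray x -41.3 y 60.6 z 86.9 tooly 101.9 | Fx 0.24 Fy -0.55 Fz 0.40 open 11.8
t: 5.38
tool_pos: [0.512, 0.2327, 0.0857]
orientation: [-0.326, 3.124, 0.0]
force: [0.1, 0.6, 0.2]
opening: 0.012
gripper_force: 15.0
t 5.38 tray x -29.8 y 60.6 z 85.7 tooly 101.9 | Fx 0.20 Fy 0.61 Fz 0.23 open 12.0
```

```bash
python3 -m inch '[2,0.4,0,0,5,3.9,0.8,0,0,5,3.9,0.8,0,0,5]'
python3 -c "
from h import *
rep()"
for i in 1 2 3 4 5 6; do :; done
python3 -m inch '[1,0.2,0,0,5,2,0.4,0,0,5,2,0.4,0,0,5]'
python3 -c "
from h import *
rep()"
```

```text
t: 5.63
tool_pos: [0.5157, 0.2334, 0.0856]
orientation: [-0.326, 3.124, -0.0]
force: [0.2, 0.3, -0.3]
opening: 0.0121
gripper_force: 15.0
t 5.63 tray x -25.9 y 60.5 z 85.6 tooly 101.9 | Fx 0.25 Fy 0.23 Fz -0.27 open 12.1
t: 5.88
tool_pos: [0.5175, 0.2337, 0.0856]
orientation: [0.326, -3.124, 0.0]
force: [-0.0, 0.7, 0.1]
opening: 0.0117
gripper_force: 15.0
t 5.88 tray x -24.2 y 60.5 z 85.6 tooly 101.9 | Fx 0.11 Fy 0.73 Fz 0.09 open 11.7
```

Free baseline is Fx ≈ 0.2. I'll continue in 1 mm steps.

```bash
python3 -m inch '[1,0.2,0,0,5,1,0.2,0,0,5]' | grep -E "force: \[|pos"
python3 -c "
from h import *
rep()"
python3 -m inch '[1,0.2,0,0,5,1,0.2,0,0,5]' | grep -E "force: \[|pos"
python3 -c "
from h import *
rep()"
```

```text
tool_pos: [0.5182, 0.2339, 0.0854]
force: [-2.0, 0.3, -0.5]
t 6.05 tray x -23.5 y 60.5 z 85.4 tooly 101.9 | Fx -1.88 Fy 0.70 Fz -0.55 open 11.7
tool_pos: [0.5189, 0.2341, 0.0852]
force: [-3.8, -0.6, 0.6]
t 6.22 tray x -22.7 y 60.5 z 85.2 tooly 101.9 | Fx -3.82 Fy 0.22 Fz 0.63 open 11.7
```

```bash
python3 -m inch '[1,0.2,0,0,5,1,0.2,0,0,5]' | grep -E "force: \[|pos"
python3 -c "
from h import *
rep()"
```

```text
tool_pos: [0.5196, 0.2342, 0.0851]
force: [-4.9, -0.4, 0.1]
t 6.38 tray x -22.0 y 60.5 z 85.1 tooly 101.9 | Fx -4.90 Fy 0.66 Fz 0.11 open 11.9
```

```bash
python3 -m inch '[-0.7,-0.15,0,0,5,-0.7,-0.15,0,0,5,-0.7,-0.15,0,0,5,-0.7,-0.15,0,0,5]' | grep -E "force: \[|pos"
python3 -c "
from h import *
rep()"
python3 -m inch '[-0.7,-0.15,0,0,30,-0.7,-0.15,0,0,30,-0.7,-0.15,0,0,30,-0.7,-0.15,0,0,30,-0.7,-0.15,20,0,30,-0.7,-0.15,55,0,30,-0.7,-0.15,80,0,30]'
python3 - <<'E'
from h import *
rep()
s,c=wrist();cv2.imwrite("pics/w3.png",c["image"])
t=read_camera("top");cv2.imwrite("pics/t3.png",cv2.convertScaleAbs(cv2.resize(t["image"][140:232,155:230],None,fx=6,fy=6,interpolation=cv2.INTER_CUBIC),alpha=1.5))
for z in(.0947,):bars(c,s,z)
E
```

```text
tool_pos: [0.5193, 0.2341, 0.0854]
force: [-5.0, -1.5, 1.4]
t 6.72 tray x -22.4 y 60.5 z 85.4 tooly 101.9 | Fx -5.24 Fy -0.41 Fz 1.44 open 11.8
t: 7.3
tool_pos: [0.5193, 0.234, 0.1673]
orientation: [-0.326, 3.124, -0.0]
force: [1.6, 0.8, 0.5]
opening: 0.0281
gripper_force: 0.0
t 7.30 tray x -22.4 y 60.4 z 167.3 tooly 101.9 | Fx 1.73 Fy 0.40 Fz 0.48 open 28.1
bar ctr 410.6 410.8 L 47.6 W 31.7 ang 96.4 | move dx -108.6 dy 176.7 yaw 84.5 area 1434
bar ctr 515.4 233.0 L 54.0 W 11.1 ang 11.9 | move dx -3.8 dy -1.1 yaw 0.0 area 746
bar ctr 641.2 203.5 L 67.0 W 11.2 ang 6.4 | move dx 121.9 dy -30.5 yaw -5.5 area 395
bar ctr 618.4 311.0 L 66.9 W 10.7 ang 18.7 | move dx 99.2 dy 77.0 yaw 6.8 area 333
bar ctr 711.5 283.8 L 386.5 W 11.6 ang 102.0 | move dx 192.3 dy 49.8 yaw -89.9 area 1010
```

View pics/t3.png

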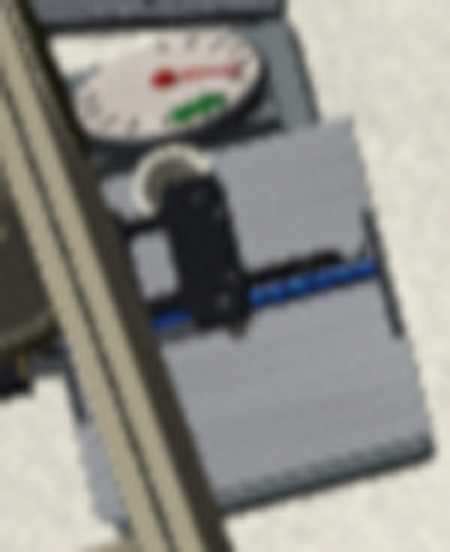

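Bar d lies flat, and the needle tip is at crop pixel (240,70), which I read as about 1.8 rad. Next is bar c.

```bash
python3 -m inch '[26,-360,0,-44,50,26,-360,0,-44,50,26,-360,0,-44,50,26,-360,0,-44,50,26,-360,0,-44,50,26,-360,0,-44,50,26,-360,0,-44,50,26,-360,0,-44,50,26,-360,0,-44,50]' | grep pos
python3 -m inch '[0,-159,-42,0,50,0,-159,-42,0,50,0,-159,-42,0,50,0,-159,-42,0,50,0,-159,-42,0,50,0,-159,-42,0,50,0,-159,-42,0,50]' | grep pos
python3 - <<'E'
from h import *
rep();s,c=wrist();print(s["tool_pos"]);bars(c,s);cv2.imwrite("pics/w4.png",c["image"])
E
```

```text
tool_pos: [0.5448, -0.1297, 0.1653]
tool_pos: [0.5449, -0.2847, 0.123]
t 8.73 tray x -105.2 y -452.3 z 123.0 tooly 57.9 | Fx -0.53 Fy 0.16 Fz 0.18 open 46.4
[ 0.54486637 -0.28467544  0.12301472]
bar ctr 433.1 -274.4 L 38.2 W 18.5 ang 16.7 | move dx -111.8 dy 10.3 yaw 48.9 area 929
bar ctr 561.8 -153.8 L 33.9 W 24.0 ang 25.5 | move dx 17.0 dy 130.9 yaw 57.6 area 899
bar ctr 545.8 -286.6 L 47.5 W 15.3 ang 148.3 | move dx 1.0 dy -1.9 yaw 0.4 area 711
bar ctr 606.9 -440.6 L 77.0 W 18.2 ang 140.1 | move dx 62.0 dy -156.0 yaw -7.8 area 555
bar ctr 712.1 -273.3 L 77.2 W 18.0 ang 156.9 | move dx 167.2 dy 11.4 yaw 9.0 area 537
bar ctr 743.1 -338.0 L 434.7 W 83.7 ang 57.9 | move dx 198.2 dy -53.4 yaw 90.0 area 8721
```

```bash
python3 -m inch '[1,-2,-40,0,50,1,-2,-80,0,50,1,-2,-103,0,50,1,-2,-112,0,50,1,-2,-112,0,5,1,-2,-112,0,5,1,-2,-112,0,5,1,-2,-112,0,5,1,-2,-112,0,5,1,-2,-112,0,5]' 15
python3 -m inch '[0,0,40,0,5,0,0,80,0,5,0,0,120,0,5,0,0,125,0,5,0,0,125,0,5]'
```

```text
t: 9.62
tool_pos: [0.5473, -0.2876, 0.0135]
orientation: [0.867, 3.016, -0.001]
force: [0.3, 0.9, 5.5]
opening: 0.0139
gripper_force: 15.0
t: 10.03
tool_pos: [0.5487, -0.2887, 0.142]
orientation: [0.866, 3.011, -0.004]
force: [-0.6, -0.4, -1.4]
opening: 0.0136
gripper_force: 15.0
```

```bash
python3 -m inch '[-27,280,15,44,5,-27,280,15,44,5,-27,280,15,44,5,-27,280,15,44,5,-27,280,15,44,5,-27,280,15,44,5,-27,280,15,44,5,-27,280,15,44,5]' | grep pos
python3 -m inch '[0,181,0,0,5,0,181,0,0,5,0,181,0,0,5,0,181,0,0,5,0,181,0,0,5,0,181,0,0,5,0,181,0,0,5]' | grep pos
python3 -c "
from h import *
rep()"
```

```text
tool_pos: [0.5173, -0.0015, 0.1499]
tool_pos: [0.5182, 0.174, 0.1498]
t 11.28 tray x -35.9 y 1.9 z 149.8 tooly 102.0 | Fx 0.21 Fy 0.13 Fz -0.45 open 13.7
```

```bash
python3 -m inch '[0,0,-30,0,5,0,0,-52,0,5,0,0,-58,0,5,0,0,-62,0,5,0,0,-65,0,5,0,0,-66,0,5,0,0,-66,0,5]' |grep pos
python3 -c "
from h import *
rep()"
python3 -m inch '[3,0.6,0,0,5,6,1.3,0,0,5,9,1.9,0,0,5,10.5,2.2,0,0,5,10.5,2.2,0,0,5,10.5,2.2,0,0,5]' |grep pos
python3 -c "
from h import *
rep()"
```

```text
tool_pos: [0.5199, 0.1738, 0.0866]
t 11.87 tray x -34.3 y 1.4 z 86.6 tooly 101.9 | Fx -1.19 Fy 0.36 Fz -0.47 open 13.8
tool_pos: [0.5297, 0.1764, 0.0857]
t 12.37 tray x -24.1 y 1.8 z 85.7 tooly 101.9 | Fx -0.73 Fy 0.77 Fz -0.41 open 13.8
```

```bash
R() { python3 -c "
from h import *
rep()"; }
python3 -m inch '[1,0.2,-1,0,5,2,0.4,-1,0,5,2,0.4,-1,0,5]' >/dev/null; R
python3 -m inch '[1,0.2,0,0,5,1,0.2,0,0,5]' >/dev/null; R
```

```text
t 12.62 tray x -22.3 y 1.8 z 84.5 tooly 101.9 | Fx -0.41 Fy -0.02 Fz -0.35 open 14.0
t 12.78 tray x -21.1 y 1.7 z 84.6 tooly 101.9 | Fx -0.12 Fy -0.73 Fz 0.19 open 14.1
```

```bash
R() { python3 -c "
from h import *
rep()"; }
python3 -m inch '[1,0.2,0,0,5,1,0.2,0,0,5]' >/dev/null; R
```

```text
t 12.95 tray x -20.4 y 1.7 z 84.5 tooly 101.9 | Fx -0.59 Fy -0.43 Fz -0.41 open 13.7
```

```bash
R() { python3 -c "
from h import *
rep()"; }
python3 -m inch '[1,0.2,0,0,5,1,0.2,0,0,5]' >/dev/null; R
python3 -m inch '[1,0.2,0,0,5,1,0.2,0,0,5]' >/dev/null; R
```

```text
t 13.12 tray x -19.7 y 1.7 z 84.3 tooly 101.9 | Fx -2.71 Fy -1.83 Fz 0.19 open 14.2
t 13.28 tray x -18.9 y 1.7 z 84.1 tooly 101.9 | Fx -5.13 Fy 0.28 Fz -0.42 open 13.8
```

```bash
python3 -m inch '[-0.6,-0.1,0,0,5,-0.6,-0.1,0,0,5,-0.6,-0.1,0,0,5,-0.6,-0.1,0,0,5]' | grep -E "force: \["
python3 -m inch '[-0.6,-0.1,0,0,32,-0.6,-0.1,0,0,32,-0.6,-0.1,0,0,32,-0.6,-0.1,0,0,32,-0.6,-0.1,20,0,32,-0.6,-0.1,55,0,32,-0.6,-0.1,90,0,32,-0.6,-0.1,100,0,32,-0.6,-0.1,100,0,32,-0.6,-0.1,100,0,32]' | grep -E "force: \["
python3 - <<'E'
from h import *
rep()
s,c=wrist();bars(c,s,.091)
t=read_camera("top");cv2.imwrite("pics/t5.png",cv2.convertScaleAbs(cv2.resize(t["image"][138:190,155:210],None,fx=10,fy=10,interpolation=cv2.INTER_CUBIC),alpha=1.5))
E
```

```text
force: [-5.4, -1.5, -0.6]
force: [-0.0, -0.0, -0.2]
t 14.45 tray x -18.6 y 1.7 z 185.2 tooly 101.9 | Fx -0.04 Fy -0.04 Fz -0.15 open 29.5
bar ctr 515.7 232.1 L 52.6 W 13.9 ang 12.3 | move dx -19.4 dy 54.7 yaw 0.4 area 732
bar ctr 532.0 176.5 L 45.9 W 14.0 ang 11.9 | move dx -3.1 dy -0.9 yaw 0.0 area 645
bar ctr 676.4 142.3 L 73.3 W 12.4 ang 6.2 | move dx 141.3 dy -35.1 yaw -5.7 area 399
bar ctr 650.7 266.6 L 72.1 W 11.9 ang 19.0 | move dx 115.6 dy 89.2 yaw 7.1 area 334
bar ctr 771.0 -15.6 L 84.1 W 36.3 ang 0.8 | move dx 235.9 dy -193.0 yaw -11.1 area 1076
bar ctr 748.6 237.4 L 421.8 W 18.9 ang 102.0 | move dx 213.5 dy 60.0 yaw -89.9 area 908
```

View pics/t5.png

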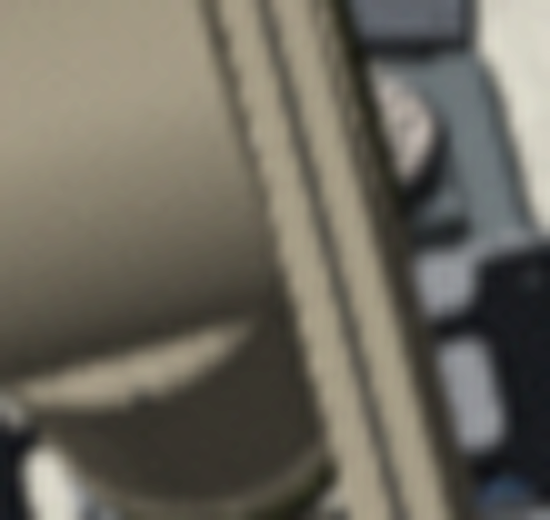

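The arm hides the dial. Both bars lie square, so I'll move over bar b, which clears the view, and read the dial from there.

```bash
python3 -m inch '[-103,-400,0,5,50,-103,-400,0,5,50,-103,-400,0,5,50,-103,-400,0,5,50,-103,-400,0,5,50,-103,-400,0,5,50,-103,-400,0,5,50,-103,-400,0,5,50,-103,-400,0,5,50,-103,-400,0,5,50]' | grep pos
python3 -m inch '[0,-50,-60,0,50,0,-50,-60,0,50,0,-50,-60,0,50,0,-50,-60,0,50]' | grep pos
python3 - <<'E'
from h import *
import pickle
rep();s,c=wrist();bars(c,s)
t=read_camera("top");cv2.imwrite("pics/t6.png",cv2.convertScaleAbs(cv2.resize(t["image"][138:190,155:210],None,fx=10,fy=10,interpolation=cv2.INTER_CUBIC),alpha=1.5))
pickle.dump(t,open("t6.pkl","wb"))
E
```

```text
tool_pos: [0.4294, -0.2243, 0.1826]
tool_pos: [0.4287, -0.2718, 0.1206]
t 15.72 tray x -216.1 y -415.5 z 120.6 tooly 106.8 | Fx 0.56 Fy -0.05 Fz 0.37 open 46.4
bar ctr 431.0 -274.8 L 38.8 W 17.9 ang 16.0 | move dx 2.4 dy -3.0 yaw -0.8 area 690
bar ctr 583.7 -326.2 L 77.1 W 18.4 ang 7.9 | move dx 155.0 dy -54.4 yaw -8.9 area 562
bar ctr 527.6 -139.0 L 76.4 W 17.8 ang 25.9 | move dx 98.9 dy 132.8 yaw 9.1 area 528
bar ctr 614.0 -151.7 L 430.2 W 43.6 ang 106.4 | move dx 185.3 dy 120.1 yaw 89.6 area 8191
```

View pics/t6.png

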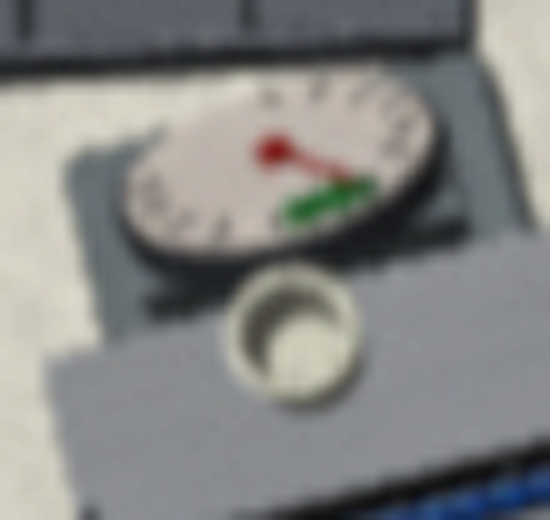

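The needle tip is at about (360,183), right at the start of the green band near (370,187). That is borderline at roughly 2.46 rad, so I'll look at the dial closely with the wrist camera.

```bash
python3 -m inch '[0,0,40,0,50,0,40,80,0,50,200,300,80,-5,50,200,300,80,-5,50,200,300,80,-5,50,200,300,80,-5,50,200,300,80,-5,50,200,300,80,-5,50,200,300,80,-5,50,200,300,80,-5,50]' | grep pos
python3 -m inch '[120,193,-30,0,50,120,193,-30,0,50,120,193,-30,0,50,120,193,-30,0,50,120,193,-30,0,50,120,193,-30,0,50,120,193,-30,0,50,120,193,-30,0,50,120,193,-30,0,50]' | grep pos
python3 - <<'E'
from h import *
import pickle
rep();s,c=wrist();pickle.dump(c,open("w7.pkl","wb"))
cv2.imwrite("pics/w7.png",cv2.resize(c["image"][20:220,130:380],None,fx=3,fy=3,interpolation=cv2.INTER_CUBIC))
E
```

```text
tool_pos: [0.6307, 0.0285, 0.2068]
tool_pos: [0.7492, 0.2184, 0.1759]
t 17.40 tray x 199.3 y -2.7 z 175.9 tooly 102.0 | Fx -0.03 Fy -0.15 Fz 0.29 open 47.0
```

View pics/w7.png

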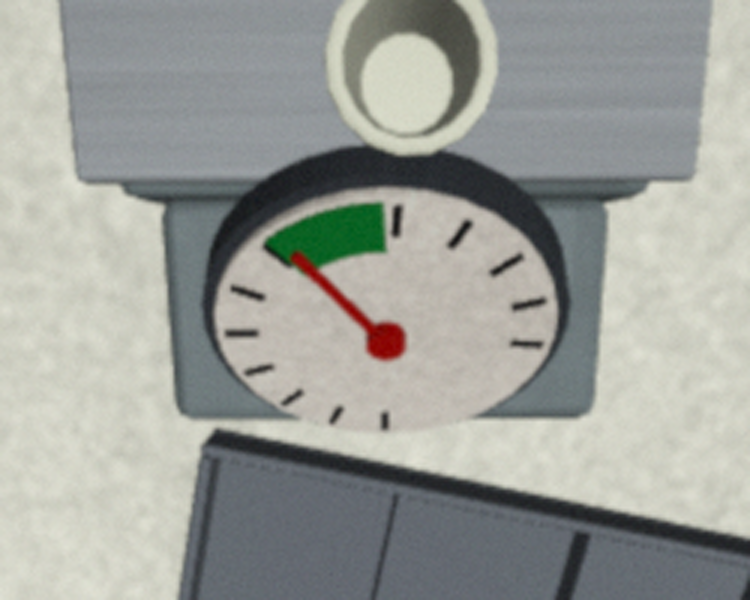

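The needle tip (295,257) lies inside the green band, whose edge is at about (266,243). Scaling by the dial ellipse puts the needle at about 2.49 rad, while the edge reads 2.44 against its nominal 2.43. A third bar would overshoot the zone, so two bars are enough.

```bash
python3 -c "
from h import *
print(job.close_job())"
```

```text
the job is handed in; nothing more can be done
None
```

I moved two bars (the 52 mm and 44 mm ones) onto the tray, pressed each against the stop at about 5 N (a little over the 3–4 N you asked for, under the 7 N limit), and the needle rests just inside the green zone at about 2.49 rad; the job is handed in and no verdict came back.

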